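# Shut and lock the filter cover of the carver's chip extractor

### The arm

A 6-joint arm with a two-finger parallel gripper is mounted at the origin on the work surface. World frame = base frame: x ahead of the robot, y to its left, z up, the work surface at z = 0. Lengths are in m, angles in rad, forces in N, time in s.
With the tool pointing down it reaches from about 0.35 to 0.775 m from the base axis. Payload 5.5 kg.
Tool frame: the origin (TCP) lies at the centre of the arm's flange, where the gripper is bolted on; the fingertips stand 173 mm ahead of it and the grasp point (between the pads) lies 155 mm ahead of it; z points along the fingers, y is the direction in which the jaws open and shut (so a half turn about z gives the same grasp; the last joint's range is limited). The gripper opens to 85 mm and grips with 20 to 120 N. Pads are 22 mm wide; open, the fingers measure 114 mm over their backs; the gripper's body (76 mm by 85 mm) begins 54 mm behind the grasp point. The pads swing forward as they close: fully open they stand 13 mm farther back than shut.
Start: joints at [-1.247, 0.313, 0.046, 1.304, 0, 1.431], TCP at [0.257, -0.514, 0.405] pointing down, gripper open.
Joint ranges: [-2.76, 2.76], [-0.86, 1.69], [-1.03, 1.26], [-2.2, 2.34], [-1.47, 1.5], [-3.14, 3.14]. Speed limits (rad/s): [2.57, 2.57, 3.14, 3.14, 3.14, 3.14].

### API

Orientations are given as a unit quaternion [w, x, y, z].
In Python, from workcell import env gives the robot as it stands.
- The arm moves only by the shell command python3 -m crank 'ROWS' [FORCE]. ROWS is JSON, a list of rows, each a list of 3 entries, a list of its own where there are three numbers: the shift along the tool's x, y, z in units of 40 mm (1.0 is 40 mm), then the turn about the tool's z in units of 5 degrees (1.0 is 5 degrees), then the gripper command: -1 is fully open, 1 is shut, values between are in proportion. In form: [[[x, y, z], yaw, hand], ...]. A call has 1 to 5 rows; each row shifts and turns the commanded pose from where the row before left it, along the tool's axes as they then stand; what a row does not reach is not made up. A row lasts 1/12 s, in which the tool goes at most 41.7 mm and 7.16 degrees, less where a joint would pass 70% of its speed; a pose out of reach is approached as far as the arm can. A call is refused whole if a number of a shift passes 1 or a number of a turn 1, either way. A call with a gripper value outside its range is refused whole. The fingers move at their own pace and stop on an object; FORCE is the grip in N (left out, the last holds). Time passes only in rows, so rows that do not move let the fingers close. It gives the time, the measured TCP pose, the force and the opening at its end, in the units of the state.
- env.get_state(): the state, without advancing time (a new reading comes with each control period).
- env.read_camera(name): name is "scene" or "top" or "wrist"; returns a dict with "frame" (420x560x3 uint8, red, green, blue), "depth" (420x560 float32, m along the optical axis (not along the pixel's ray), 0 where there is no reading), "K" (3x3 intrinsics, pixels), "dist" ([k1, k2, p1, p2, k3] as OpenCV has them; the pictures are not rectified), "extrinsics" (4x4, takes a point from world to camera coordinates). Camera axes: x right, y up, looking along -z (the intrinsics and any distortion apply to the point x, -y, -z); pixel columns grow to the right and rows downward; lengths in m; the calibration is good to about 2 mm. A picture is of the moment at which its call begins.
- env.hand_in(): hands the job in, once; it reports no verdict.
The state is a dict: "clock": time; "joint_pos": joint angles; "qvel": joint speeds; "tau": joint torques, N m; "tcp_pos": TCP position; "orientation": TCP orientation; "wrist_force": force on the tool from outside, world axes, zero at the start; "ft_torque": the same for the moment, N m; "finger_gap": finger opening in m.
Only numpy, scipy, OpenCV 4.12 (cv2) and the standard library are available. Lean on these libraries where they do the work, as an engineer would, in place of code of your own. Each camera call takes 0.05 s, during which the arm holds its last target. There are 200 camera calls.

### The job

Using only your fingertips, push the raised filter cover of the grey chip extractor down until it is fully shut; only then set a fingertip in the slot of the orange quarter-turn fastener in front of it and turn it clockwise to its stop, so that its yellow ear lies over the cover and locks it. Leave the wax tin, mallet and chisel where they are.

Things in the scene. Friction and masses are not known exactly. Their poses are not given: they have to be found in the camera images.
- extractor: Grey box fixed to the bench: 325 mm deep (its x), 300 wide (y), 120 high; place and yaw vary. Origin: centre of its underside; the grille front faces its -x. The front 125 mm of its flat top is a deck with the fastener (axis at x=-100, y=0 mm); behind it is the filter well under the cover, level with the top when shut. A black stub sticks 60 mm out of the far side.
- cover (a joint): Green cover's angle (rad): 0 = shut, its top level with the box's top; starts at 0.25 to 0.6, opens to 1.0. Flat plate 170 mm long, 246 wide, 12 thick, hinged on its far edge, so its near edge is raised. Stiff hinge: it stays where left; 2 to 6 N straight down between its middle and near edge pushes it to the stop.
- cover_edge (a point): Middle of the cover's near edge, on its upper face: 170 mm from the hinge line. The point turns with the cover.
- cover_hinge (a point): Middle of the hinge line (box x=+132.5 mm, y=0), on the cover's upper face, 120 mm above the bench. Turns with the cover: x points from near edge to hinge, y along the hinge, z out of the upper face.
- fastener (a joint): Fastener's turn (rad), clockwise seen from above: starts at 0 to 0.25 (unlocked, yellow ear pointing to the box's +y side, clear of the cover); hard stop at 1.57 (locked, ear pointing along the box's +x, over the cover's near edge by 22 mm). Friction 0.07 N m (under 3 N of push 28 mm off the axis); stays where left.
- slot (a point): Centre of the slot's floor on the upright turning axis, 127.5 mm above the bench. Turns with the fastener: y along the slot to the ear, z up; at joint 0 its axes are the box's. Disc 92 mm across; two orange cheeks stand 18 mm above the floor; slot between them 40 mm wide, 72 long, open-ended: shut fingers fit in it and can push a cheek round from off the axis.
- ear (a point): Tip of the yellow ear, on its upper face: 85 mm from the fastener's axis, level with the slot's floor. The ear is a flat tongue 26 mm wide, 6 mm thick, and turns with the fastener.
- wax_tin: Small round tin, 48 mm across, 34 mm high, standing on the extractor's deck about 118 mm to the box's -y side of the fastener's axis; origin at the centre of its underside. Bystander.
- mallet: Wooden carver's mallet lying on the bench, 295 mm long, 75 mm wide, 60 mm high, beside the extractor on its +y side; the origin is near its middle, on the bench. Bystander.
- chisel: Wood chisel lying on the bench, 230 mm long, 24 mm high, beside the extractor on its -y side; the origin is near its middle, on the bench. Bystander.

How it is judged:
On the way, in this order (a step that is already met when the one before it is completed fails the run):
1. the cover is pushed fully shut with the fastener still unlocked (value of joint cover below 0.04 rad and value of joint fastener below 0.5 rad), for 0.2 s.
2. the fastener is turned clockwise to its stop with the cover shut (value of joint cover below 0.04 rad and value of joint fastener above 1.4 rad), for 0.2 s.
At the end, for the whole second after the job is handed in: The cover is shut (within 0.04 rad), the fastener is turned to its locked stop (joint above 1.4 of 1.57 rad) and at rest, and tin, mallet and chisel are within 20 mm of where they started (all of step 2 and velocity of joint fastener between -0.05 and 0.05 rad/s and distance of each of wax_tin, mallet, chisel from where it was at the start of the episode below 0.02 m); the robot touches nothing.
It fails at once if the fastener is turned while the cover is still up (value of joint fastener above 0.6 rad and value of joint cover above 0.06 rad).
It fails at once if the cover is opened further instead of shut (value of joint cover above 0.75 rad).
It fails at once if the tin, mallet or chisel is moved, lifted or knocked (distance of any of wax_tin, mallet, chisel from where it was at the start of the episode above 0.02 m).
It also fails if it takes over 48 s, if anything falls off the work surface, if the arm or the gripper's body presses on something with over 40 N, if the wrist force passes 120 N, or if a joint passes its speed limit or range.

## Working session

There is one attempt and no reset: what is moved stays moved. The work goes in short steps, Python scripts to look and compute and a shell command to move; the robot and the scene stay as the last step left them, time stands still between calls to the robot, and variables do not carry over. Pictures are saved under pics/ and viewed, on a budget of 10 in all, crops included, one or two more only if the job needs it, and the job is handed in when it is done.

```bash
mkdir -p pics; ls; cat > h.py <<'E'
import numpy as np, cv2
from workcell import env
def snap(n,fn=None):
    r=env.read_camera(n)
    if fn: cv2.imwrite('pics/'+fn,cv2.cvtColor(r['frame'],cv2.COLOR_RGB2BGR))
    return r
def world(r,uv):
    """pixels -> world by depth"""
    uv=np.atleast_2d(uv).astype(float)
    n=cv2.undistortPoints(uv[:,None],r['K'],np.array(r['dist']))[:,0]
    d=r['depth'][uv[:,1].astype(int),uv[:,0].astype(int)]
    c=np.c_[n[:,0]*d,-n[:,1]*d,-d]
    E=r['extrinsics'];return (c-E[:3,3])@E[:3,:3]
def plane(r,uv,z):
    uv=np.atleast_2d(uv).astype(float)
    n=cv2.undistortPoints(uv[:,None],r['K'],np.array(r['dist']))[:,0]
    E=r['extrinsics'];R=E[:3,:3];o=-R.T@E[:3,3]
    d=np.c_[n[:,0],-n[:,1],-np.ones(len(n))]@R
    return o+d*((z-o[2])/d[:,2])[:,None]
E
python3 - <<'E'
from h import *
a=snap('top','top1.png');b=snap('scene','scene1.png')
for r in(a,b):print(r['extrinsics'],(r['depth']>0).mean())
s=env.get_state();print(s)
E
```

```text
pics
[[-0.02450227 -0.99943539  0.02298984  0.04654886]
 [ 0.98924189 -0.02092189  0.14478524 -0.60623803]
 [-0.14422251  0.02629008  0.98919599 -0.85510385]
 [ 0.          0.          0.          1.        ]] 0.9959608843537415
[[ 0.7832832   0.6216057   0.0085895  -0.5001402 ]
 [-0.45869596  0.56856492  0.68288502  0.18119414]
 [ 0.41960154 -0.53883233  0.73047537 -1.06301367]
 [ 0.          0.          0.          1.        ]] 0.9960076530612245
{'clock': 0.1, 'joint_pos': array([-1.24658941e+00,  3.13958303e-01,  4.50854794e-02,  1.30356256e+00,
        6.55827670e-06,  1.43116937e+00]), 'qvel': array([-2.06438166e-03, -2.70742179e-03,  1.85481510e-03, -9.55430797e-05,
        7.59240637e-04,  6.56941934e-04]), 'tau': array([ 2.03061689e-03, -4.81725061e+01,  2.99243063e+01,  1.27526291e-02,
       -1.13930589e-04,  5.98733521e-06]), 'tcp_pos': array([ 0.25717018, -0.51410474,  0.4038761 ]), 'orientation': array([-8.16344389e-04,  9.73227262e-01,  2.29843478e-01, -7.22618899e-05]), 'wrist_force': array([ 0.56444451,  0.06992642, -0.25138728]), 'ft_torque': array([-0.00275348, -0.03511336,  0.0449948 ]), 'finger_gap': 0.08542510716275527}
```

View pics/top1.png

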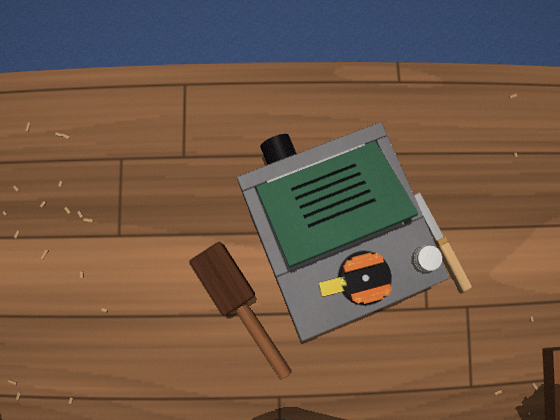

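View pics/scene1.png

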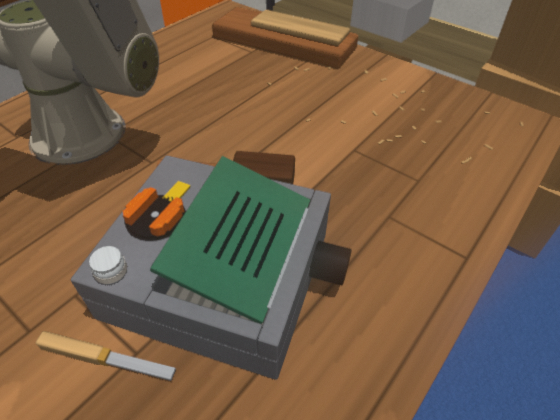

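Top view: fastener hub is at about (366,278), ear at (332,287), tin at (427,259), cover near corners at (289,267) and (417,215). The scene view shows the cover's near edge raised, with the fastener hub at about (155,214).

```bash
python3 - <<'E'
from h import *
for nm in('top','scene'):
    r=snap(nm);f=r['frame'];hsv=cv2.cvtColor(f,cv2.COLOR_RGB2HSV)
    def m(lo,hi):
        k=cv2.inRange(hsv,lo,hi);n,l,s,c=cv2.connectedComponentsWithStats(k)
        return l,s,c
    for name,lo,hi in(('orange',(5,200,150),(14,255,255)),('yellow',(22,180,120),(32,255,255)),('green',(65,100,30),(90,255,200))):
        l,s,c=m(lo,hi)
        for i in range(1,len(s)):
            if s[i][4]>80 and (name!='orange' or s[i][4]<2000):
                p=np.argwhere(l==i)[:,::-1];w=world(r,p)
                print(nm,name,s[i][4],c[i].round(1),np.median(w,0).round(4))
                if name=='green':
                    q=cv2.approxPolyDP(cv2.convexHull(p.astype(np.int32)),8,True)[:,0]
                    cc=p.mean(0);qi=np.round(q+(cc-q)*0.04)
                    print(q.tolist(),world(r,qi).round(3).tolist())
                    A=np.c_[w[:,:2],np.ones(len(w))];g=np.linalg.lstsq(A,w[:,2],rcond=None)[0];
                    for _ in range(3):
                        e=abs(A@g-w[:,2])<.008;g=np.linalg.lstsq(A[e],w[e,2],rcond=None)[0]
                    print('tilt',np.arctan(np.hypot(*g[:2])),'dir',np.degrees(np.arctan2(-g[1],-g[0])),g)
    hub=[(366,278)] if nm=='top' else [(155,214)]
    print('hub',world(r,hub),plane(r,hub,.1275))
    if nm=='top':print('tin',world(r,[(428,258)]),plane(r,[(302,342),(447,279)],.12))
E
```

```text
top green 5559 [335.2 202.9] [ 0.6039 -0.0616  0.1512]
[[417, 213], [290, 266], [257, 186], [374, 141]] [[0.578, -0.198, 0.176], [0.497, 0.019, 0.177], [0.639, 0.072, 0.125], [0.721, -0.143, 0.123]]
tilt 0.3325674498781376 dir 20.510134081332144 [-0.32350149 -0.12101747  0.33857879]
top green 197 [338.5 207.8] [ 0.5935 -0.069   0.1548]
[[364, 197], [313, 220]] [[0.612, -0.114, 0.152], [0.572, -0.023, 0.157]]
tilt 0.32642464294249807 dir 20.910106189859423 [-0.31623952 -0.12082405  0.33419201]
hub [[ 0.46718449 -0.11718784  0.12852008]] [[ 0.46717137 -0.11740797  0.1275    ]]
tin [[ 0.4991161  -0.22570592  0.15411993]] [[ 0.35612319  0.00176517  0.12      ]
 [ 0.45990809 -0.27223303  0.12      ]]
scene orange 819 [182.6   8.2] [-1.442   1.5422 -0.5604]
scene orange 347 [137.2 201.8] [ 0.4385 -0.1248  0.1455]
scene orange 404 [167.  213.8] [ 0.4967 -0.1105  0.1453]
scene yellow 241 [176.8 190.4] [ 0.4535 -0.0548  0.1276]
scene green 12466 [231.8 241. ] [ 0.6138 -0.0945  0.1491]
[[300, 196], [261, 321], [152, 268], [219, 164]] [[0.626, 0.061, 0.127], [0.722, -0.15, 0.123], [0.581, -0.201, 0.174], [0.509, 0.001, 0.174]]
tilt 0.3355131683924377 dir 20.748782153710412 [-0.32608107 -0.12353314  0.33886368]
hub [[ 0.46707253 -0.11546036  0.12797015]] [[ 0.46666926 -0.1152387   0.1275    ]]
```

Box yaw is about 20.7°, the fastener axis is at (0.467, -0.1165), the cover is at about 0.334 rad and the fastener at about 0.15 rad. I'll align the tool with the box, shut the fingers and move above the cover, about 145 mm from its hinge.

```bash
python3 -m crank '[[[0,0,0],1,1],[[0.76,-0.53,0],0.18,1],[[0.76,-0.53,0],0,1],[[0.76,-0.53,0],0,1],[[0.76,-0.53,0],0,1]]' 40 | tail -3
python3 -m crank '[[[0.76,-0.53,0],0,1],[[0.76,-0.53,0],0,1],[[0.76,-0.53,0],0,1],[[0.76,-0.53,0],0,1],[[0.76,-0.53,0],0,1]]' >/dev/null
python3 -m crank '[[[0.76,-0.53,0],0,1],[[0.76,-0.53,0],0,1],[[0.76,-0.53,0],0,1],[[0.76,-0.53,0],0,1],[[0.76,-0.53,0],0,1]]' 
python3 -m crank '[[[0,0,0],0,1],[[0,0,0],0,1]]'
cat >> h.py <<'E'
F=np.array([.467,-.1165]);th=np.radians(20.7);BX=np.array([np.cos(th),np.sin(th)]);BY=np.array([-BX[1],BX[0]])
def where():
    from scipy.spatial.transform import Rotation as R
    s=env.get_state();q=s['orientation'];M=R.from_quat(np.r_[q[1:],q[0]]).as_matrix();p=s['tcp_pos']
    t=p+M[:,2]*.173;d=t[:2]-F
    print('t',s['clock'],'tip',t.round(4),'rel F box',(d@BX).round(4),(d@BY).round(4),'yaw',np.degrees(np.arctan2(M[1,0],M[0,0])).round(2),'f',s['wrist_force'].round(1),'gap',round(s['finger_gap'],4))
E
python3 -c "
from h import *
where()"
```

```text
orientation: [-0.0, 0.984, 0.179, -0.0]
wrist_force: [1.0, 0.1, 0.2]
finger_gap: 0.0253
clock: 1.45
tcp_pos: [0.5508, -0.0842, 0.4046]
orientation: [0.0, 0.984, 0.179, -0.0]
wrist_force: [0.6, 0.1, 0.0]
finger_gap: -0.0
clock: 1.62
tcp_pos: [0.5508, -0.0842, 0.4042]
orientation: [-0.0, 0.983, 0.181, -0.0]
wrist_force: [-0.5, -0.2, -0.2]
finger_gap: -0.0001
t 1.6167 tip [ 0.5507 -0.0842  0.2312] rel F box 0.0897 0.0006 yaw 20.9 f [-0.5 -0.2 -0.2] gap -0.0001
```

```bash
python3 -m crank '[[[0,0,0.6],0,1],[[0,0,0.6],0,1],[[0,0,0.3],0,1],[[0,0,0.2],0,1],[[0,0,0.2],0,1]]' |tail -2
python3 -m crank '[[[0,0,0.2],0,1],[[0,0,0.2],0,1],[[0,0,0.2],0,1],[[0,0,0.15],0,1],[[0,0,0.1],0,1]]' |tail -2
python3 -m crank '[[[0,0,0.05],0,1],[[0,0,0],0,1],[[0,0,0],0,1]]'; python3 -c "
from h import *
where()"
```

```text
wrist_force: [-2.7, -0.0, 3.5]
finger_gap: 0.0004
wrist_force: [-1.5, -2.5, 4.5]
finger_gap: -0.0003
clock: 2.7
tcp_pos: [0.5502, -0.0862, 0.2934]
orientation: [0.001, 0.984, 0.179, 0.0]
wrist_force: [-3.6, -2.2, 6.7]
finger_gap: -0.0
t 2.7 tip [ 0.5503 -0.0864  0.1204] rel F box 0.0886 -0.0013 yaw 20.67 f [-3.6 -2.2  6.7] gap -0.0
```

```bash
python3 -m crank '[[[0,0,0.05],0,1],[[0,0,0.05],0,1],[[0,0,0],0,1],[[0,0,0],0,1]]'; python3 -c "
from h import *
where()"
```

```text
clock: 3.03
tcp_pos: [0.5499, -0.0861, 0.2932]
orientation: [0.001, 0.984, 0.179, 0.001]
wrist_force: [-12.5, 1.3, 30.7]
finger_gap: 0.0004
t 3.0333 tip [ 0.5504 -0.0864  0.1202] rel F box 0.0886 -0.0014 yaw 20.68 f [-12.5   1.3  30.7] gap 0.0004
```

Force jumped to 31 N with no further travel, so the cover is on its stop. I'll lift, move over the slot and look.

```bash
python3 -m crank '[[[0,0,-0.7],0,1],[[0,0,-0.7],0,1],[[0,0,-0.7],0,1],[[-0.7,-0.2,0],0,1],[[-0.7,-0.2,0],0,1]]' |tail -1
python3 -m crank '[[[-0.73,-0.22,0],0,1],[[0,0,0],0,1],[[0,0,0],0,1]]' | tail -1;python3 - <<'E'
from h import *
where()
a=snap('wrist','w1.png');r=snap('top');b=snap('scene','s2.png')
for r,n in((a,'wrist'),(r,'top'),(b,'scene')):
    hsv=cv2.cvtColor(r['frame'],cv2.COLOR_RGB2HSV)
    for nm,lo,hi in(('o',(4,180,110),(15,255,255)),('y',(22,150,100),(34,255,255)),('g',(65,100,30),(90,255,200))):
        k=cv2.inRange(hsv,lo,hi);N,l,s,c=cv2.connectedComponentsWithStats(k)
        for i in range(1,N):
            if s[i][4]>80:
                w=world(r,np.argwhere(l==i)[:,::-1]);m=np.median(w,0);d=m[:2]-F
                if m[2]>.05: print(n,nm,s[i][4],c[i].round(),m.round(4),'box',(d@BX).round(4),(d@BY).round(4))
                if nm=='g' and s[i][4]>1000:
                    w=w[abs(w[:,2]-m[2])<.04];A=np.c_[w[:,:2],np.ones(len(w))];g=np.linalg.lstsq(A,w[:,2],rcond=None)[0];print('tilt',np.hypot(*g[:2]))
E
```

```text
finger_gap: 0.0005
finger_gap: 0.0001
t 3.7 tip [ 0.4607 -0.0924  0.1996] rel F box 0.0027 0.0247 yaw 20.65 f [-0.4 -1.1 -0.6] gap 0.0001
wrist o 3737 [318. 186.] [ 0.4971 -0.1086  0.145 ] box 0.0309 -0.0033
wrist o 1435 [326. 274.] [ 0.4436 -0.1376  0.1452] box -0.0294 -0.0115
wrist y 2356 [221. 211.] [ 0.4546 -0.0561  0.1272] box 0.0098 0.0609
wrist g 44621 [311.  69.] [ 0.5606 -0.0811  0.1197] box 0.1 0.0
tilt 0.0007056291430157343
top o 195 [358. 262.] [ 0.4979 -0.0966  0.1464] box 0.0359 0.0076
top y 275 [330. 286.] [ 0.4552 -0.0495  0.1283] box 0.0126 0.0669
top g 4768 [334. 206.] [ 0.601  -0.0624  0.1208] box 0.1444 0.0033
tilt 0.0007996960207080801
scene o 343 [136. 202.] [ 0.4383 -0.1266  0.1455] box -0.0304 0.0007
scene o 640 [167. 217.] [ 0.5006 -0.1137  0.1447] box 0.0325 -0.0092
scene y 260 [177. 190.] [ 0.453  -0.0546  0.1275] box 0.0087 0.0628
scene g 11263 [233. 251.] [ 0.6116 -0.0932  0.1201] box 0.1435 -0.0293
tilt 0.0037011831452641677
```

View pics/w1.png

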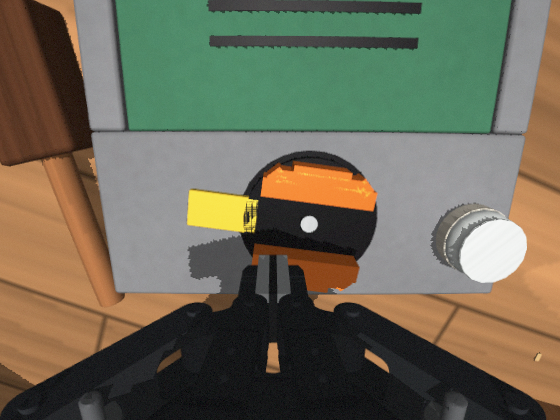

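View pics/s2.png

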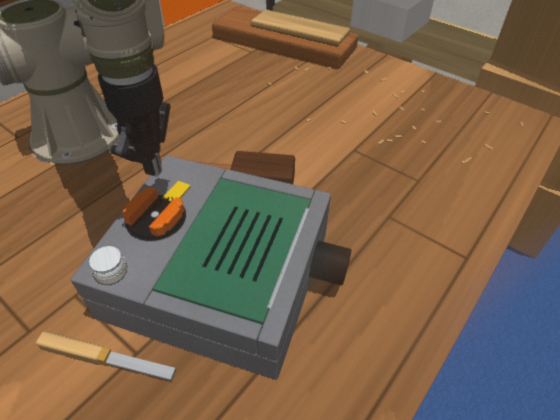

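Cover is shut (tilt below 0.004 rad). The wrist view shows the ear at (221,211) pointing to +y and the hub at (309,224), with the fingers above the slot's ear side. Descending into the slot.

```bash
python3 -m crank '[[[0,0,0.6],0,1],[[0,0,0.5],0,1],[[0,0,0.4],0,1],[[0,0,0.2],0,1],[[0,0,0],0,1]]' ; python3 - <<'E'
from h import *
where()
a=np.radians(np.arange(80,-10,-10));p=.026*np.c_[np.cos(a),np.sin(a)]*1000
print(p.round(1).tolist())
E
```

```text
clock: 4.27
tcp_pos: [0.4618, -0.0926, 0.3027]
orientation: [-0.001, 0.984, 0.18, -0.001]
wrist_force: [0.4, -1.0, 0.9]
finger_gap: -0.0
t 4.2667 tip [ 0.4612 -0.0924  0.1297] rel F box 0.0031 0.0246 yaw 20.7 f [ 0.4 -1.   0.9] gap -0.0
[[4.5, 25.6], [8.9, 24.4], [13.0, 22.5], [16.7, 19.9], [19.9, 16.7], [22.5, 13.0], [24.4, 8.9], [25.6, 4.5], [26.0, 0.0]]
```

```bash
python3 -m crank '[[[0.15,0,0],0,1],[[0.10,0.05,0],0,1],[[0.09,0.065,0],0,1],[[0.08,0.08,0],0,1],[[0,0,0],0,1]]' ; python3 -c "
from h import *
where()"
python3 -m crank '[[[0.065,0.09,0],0,1],[[0.05,0.10,0],0,1],[[0.03,0.11,0],0,1],[[0.01,0.11,0],0,1],[[0,0,0],0,1]]' ; python3 - <<'E'
from h import *
where()
r=snap('wrist','w2.png')
E
```

```text
clock: 4.68
tcp_pos: [0.4795, -0.0952, 0.3052]
orientation: [0.002, 0.984, 0.179, -0.003]
wrist_force: [-8.8, -5.6, 3.0]
finger_gap: 0.0001
t 4.6833 tip [ 0.4788 -0.0959  0.1322] rel F box 0.0183 0.0151 yaw 20.6 f [-8.8 -5.6  3. ] gap 0.0001
clock: 5.1
tcp_pos: [0.4864, -0.1066, 0.3042]
orientation: [-0.002, 0.984, 0.179, -0.008]
wrist_force: [-24.7, 3.1, 12.4]
finger_gap: 0.0001
t 5.1 tip [ 0.4835 -0.1062  0.1313] rel F box 0.019 0.0038 yaw 20.59 f [-24.7   3.1  12.4] gap 0.0001
```

View pics/w2.png

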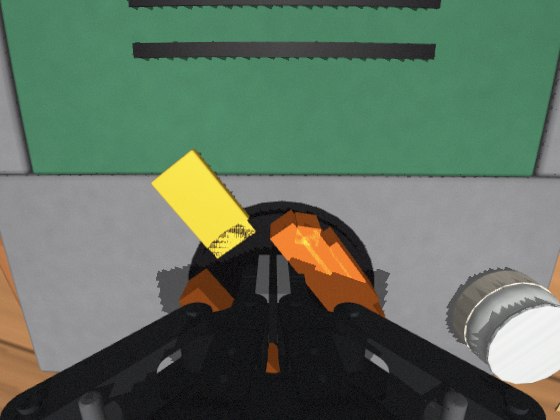

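Ear at (203,203) is turned about 50° and over the cover edge. The tool is pushing too much in +x, so I'll ease x and push in -y.

```bash
python3 -m crank '[[[-0.05,0.1,0],0,1],[[0,0.1,0],0,1],[[0,0.08,0],0,1],[[0,0,0],0,1],[[0,0,0],0,1]]' ; python3 - <<'E'
from h import *
where()
def ear():
    r=snap('wrist');k=cv2.inRange(cv2.cvtColor(r['frame'],cv2.COLOR_RGB2HSV),(22,150,100),(34,255,255))
    N,l,s,c=cv2.connectedComponentsWithStats(k);i=1+np.argmax(s[1:,4])
    m=np.median(world(r,np.argwhere(l==i)[:,::-1]),0);d=m[:2]-F
    print('ear',s[i][4],m.round(3),'turn',np.arctan2(d@BX,d@BY))
ear()
E
```

```text
clock: 5.57
tcp_pos: [0.487, -0.1153, 0.3034]
orientation: [-0.006, 0.984, 0.18, -0.009]
wrist_force: [-26.1, 11.9, 14.4]
finger_gap: 0.0002
t 5.5667 tip [ 0.4836 -0.1138  0.1305] rel F box 0.0165 -0.0034 yaw 20.71 f [-26.1  11.9  14.4] gap 0.0002
ear 5890 [ 0.519 -0.081  0.127] turn 1.3261209182989304
```

```bash
python3 -m crank '[[[-0.05,0.1,0],0,1],[[-0.03,0.1,0],0,1],[[0,0.05,0],0,1],[[0,0,0],0,1],[[0,0,0],0,1]]' ; cat >> h.py <<'E'
def ear(n='wrist',fn=None):
    r=snap(n,fn);k=cv2.inRange(cv2.cvtColor(r['frame'],cv2.COLOR_RGB2HSV),(22,150,100),(34,255,255))
    N,l,s,c=cv2.connectedComponentsWithStats(k);i=1+np.argmax(s[1:,4])
    m=np.median(world(r,np.argwhere(l==i)[:,::-1]),0);d=m[:2]-F
    print('ear',s[i][4],m.round(3),'turn',np.arctan2(d@BX,d@BY))
E
python3 -c "
from h import *
where();ear()"
```

```text
clock: 6.03
tcp_pos: [0.4856, -0.1221, 0.303]
orientation: [-0.011, 0.983, 0.181, -0.01]
wrist_force: [-32.4, 27.7, 22.8]
finger_gap: -0.0001
t 6.0333 tip [ 0.4815 -0.1188  0.1301] rel F box 0.0127 -0.0073 yaw 20.86 f [-32.4  27.7  22.8] gap -0.0001
ear 6087 [ 0.526 -0.093  0.127] turn 1.553472322855588
```

Ear reads 1.553 rad, at the stop. I'll unload the sideways push and lift straight out.

```bash
python3 -m crank '[[[-0.08,-0.12,0],0,1],[[-0.09,-0.13,0],0,1],[[0,-0.08,0],0,1],[[0,0,0],0,1]]' ; python3 -c "
from h import *
where();ear()"
```

```text
clock: 6.42
tcp_pos: [0.4831, -0.1182, 0.3051]
orientation: [-0.001, 0.984, 0.18, -0.0]
wrist_force: [-2.8, 5.4, 1.4]
finger_gap: 0.0001
t 6.4167 tip [ 0.483  -0.1179  0.1321] rel F box 0.0145 -0.007 yaw 20.73 f [-2.8  5.4  1.4] gap 0.0001
ear 5031 [ 0.529 -0.093  0.127] turn 1.5768614024259873
```

```bash
python3 -m crank '[[[0,-0.05,0],0,1],[[0,0,-0.3],0,1],[[0,0,-0.6],0,1],[[0,0,-0.8],0,1],[[0,0,-0.8],0,1]]' |tail -1;python3 -m crank '[[[-0.8,0,-0.3],0,1],[[-0.8,0,0],0,1],[[-0.8,0,0],0,1],[[0,0,0],0,1],[[0,0,0],0,1]]' |tail -1; python3 - <<'E'
from h import *
where();ear();ear('scene','s3.png');ear('top')
E
```

```text
finger_gap: 0.0
finger_gap: -0.0003
t 7.3 tip [ 0.3934 -0.1527  0.2452] rel F box -0.0817 -0.0078 yaw 20.52 f [ 0.4 -0.8  0.3] gap -0.0003
ear 1188 [ 0.521 -0.096  0.127] turn 1.572724646665304
ear 402 [ 0.525 -0.096  0.127] turn 1.5894261204192337
ear 305 [ 0.528 -0.092  0.128] turn 1.5464618963960293
```

View pics/s3.png

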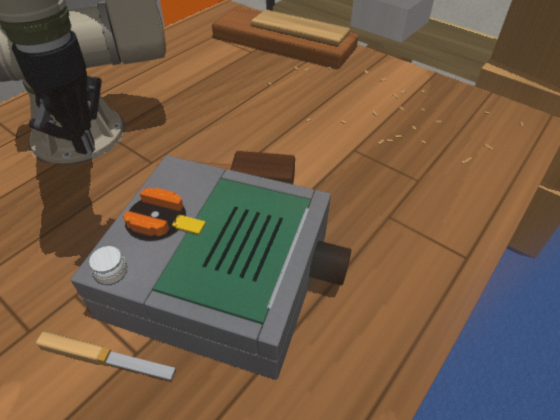

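The cover is shut and the ear at (190,224) lies over it. The tin (108,264), chisel and mallet are where they were, and the arm is clear.

```bash
python3 -c "
from h import *
print(env.hand_in())"
```

```text
the job is handed in; nothing more can be done
None
```

I pushed the cover shut with closed fingertips, then turned the fastener clockwise to its stop. I lifted the arm clear and handed the job in at about 7.5 s; no verdict was reported.

- **Cover:** it reached its stop, with the wrist force rising to 31 N and no further travel. Its tilt measured at most 0.004 rad (about 0.001 in the wrist and top views) before I turned the fastener. I didn't re-measure it afterwards, but the final picture shows it flat.
- **Fastener:** three camera views put the ear at 1.55 to 1.59 rad, against the stop at 1.57. It stayed there after I released it. The 0.02 rad or so of spread is measurement noise.
- **Tin, mallet and chisel:** they look unmoved in the final picture; I checked this by eye, not by measuring.
- **Force and clearance:** at the end of the turn I pushed into the stop harder than needed, about 48 N on the fingertips and well under the 120 N limit. The last wrist force reading was about 1 N, with the arm touching nothing.

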